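# Wind the spring take-up of the roving feed

### The job

Wind up the spring take-up of the roving feed: turn its brass wing key clockwise, a part turn at a time, until the red pointer rests in the green sector with the key let go, held by the ratchet. Never wind it on into the red sector, and do not disturb the roving cones and the oil bottle standing round it.

Things in the scene. Friction and masses are not known exactly. Their poses are not given: they have to be found in the camera images.
- winder: blue spring barrel, 120 mm across, on a dark steel bracket fixed to the bench (base plate 150x120x8 mm). Origin on the bench under it; z up, -x is the front. Its round face slopes 30 deg down to the front: outward normal (-0.5, 0, 0.866), centre of face (-0.012, 0, 0.090) m in this frame. The face's rim bears a white scale, then a green sector, then a red one
- key_grip (a point): middle of the brass key's wing, on the turning axis, 42 mm out from the face. z points out of the face along the axis, x along the wing; turns with the key. The wing is a flat plate with round ends: 64 mm long (x), 10 mm thick (y), 30 mm high (z, 15 mm each way). Below it: 15 mm of shaft, 18 mm thick, then a ratchet wheel 64 mm across, its top 12 mm above the face
- winder_key (a joint): turn of the key and red pointer in rad, growing clockwise as one looks at the face. Starts between 0 and 0.9. Green sector 3.2 to 3.9; red from 3.9 to the stop at 5.0. A spring (0.06 N m at 0, 0.18 N m at 4) pulls the key back; a ratchet of 20 teeth holds it: let go, it falls back by up to one tooth (0.31 rad), no further
- cone_left: white cone of cotton roving on a paper core, about 47 mm across and 69 mm tall, standing on the bench to the left of the winder; leave alone. Origin at the centre of its underside, z up
- cone_right: white cone of cotton roving on a paper core, about 47 mm across and 69 mm tall, standing on the bench to the right of the winder; leave alone. Origin at the centre of its underside, z up
- oil_bottle: small oil bottle with a red spout, 44 mm across and 145 mm tall, standing in front of the winder on its left; leave alone. Origin at the centre of its underside, z up

How it is judged:
By the outcome, as a careful person would: the job done as asked, in the order asked, and still so for the second after the job is handed in, with the robot touching nothing.
It also fails if it takes over 51 s, if anything falls off the work surface, if the arm or the gripper's body presses on something with over 40 N, if the wrist force passes 120 N, or if a joint passes its speed limit or range.

### The arm

A 6-joint arm with a two-finger parallel gripper is mounted at the origin on a cart in front of the work surface, level with it; the furniture and walls round the work are solid. World frame = base frame: x ahead of the robot, y to its left, z up, the work surface at z = 0. Lengths are in m, angles in rad, forces in N, time in s.
With the tool pointing down it reaches from about 0.375 to 0.825 m from the base axis. Payload 5.5 kg.
Tool frame: the origin (TCP) lies midway between the tips of the shut fingers; the grasp point (between the pads) lies 19 mm behind it; y points along the fingers, x is the direction in which the jaws open and shut, and the axes are right-handed (so a half turn about y gives the same grasp; the last joint's range is limited). The gripper opens to 85 mm and grips with 20 to 120 N. Pads are 22 mm wide; open, the fingers measure 114 mm over their backs; the gripper's body (76 mm by 85 mm) begins 54 mm behind the grasp point. The pads swing forward as they close: fully open they stand 13 mm farther back than shut.
Start: joints at [-1.129, 0.314, -0.047, 1.21, 0, 1.571], TCP at [0.257, -0.542, 0.194] pointing down, gripper open.
Joint ranges: [-2.67, 2.67], [-0.69, 1.73], [-1.03, 1.25], [-2.08, 2.16], [-1.42, 1.45], [-3.14, 3.14]. Speed limits (rad/s): [2.39, 2.39, 3.01, 3.14, 3.14, 3.14].

### API

Orientations are given as a unit quaternion [x, y, z, w].
In Python, from workcell import ctrl gives the robot as it stands. The module is installed in compiled form; this text tells all that it offers.
- The arm moves only by the tool arm_command, never from a script. Its argument "series" is a list that holds one entry, the list of rows, each a list of 5 numbers: the finger opening in mm, from 0 to 85.4, then the shift along the tool's x, y, z in mm, then the turn about the tool's y in degrees. A call has 1 to 20 rows; each row is the pose to reach, as a shift and turn from the pose commanded when the call began, along the tool's axes at that moment; what a row does not reach only later rows make up. A row lasts 1/12 s, in which the tool goes at most 41.7 mm and 7.16 degrees, less where a joint would pass 70% of its speed; a pose out of reach is approached as far as the arm can. A call with a gripper value outside its range is refused whole. The fingers move at their own pace and stop on an object; "squeeze" is the grip in N (left out, the last holds). Time passes only in rows, so rows that repeat a pose let the fingers close. It gives the time, the measured TCP pose, the force and the opening at its end, in the units of the state.
- ctrl.get_state(): the state, without advancing time (a new reading comes with each control period).
- ctrl.capture(name): name is "scene" or "top"; returns (picture, depth): 384x512x3 uint8, red, green, blue; 384x512 float32, m along the optical axis (not along the pixel's ray), 0 where there is no reading.
- ctrl.camera_params(name): a dict with "fx", "fy", "cx", "cy" (pixels), "rvec" (rotation vector, rad) and "tvec" (3), from world to camera coordinates, as OpenCV has them. Camera axes: x right, y down, z forward; pixel columns grow to the right and rows downward; lengths in m; the calibration is good to about 2 mm. A picture is of the moment at which its call begins. camera_params takes no time and is no camera call.
- ctrl.job_done(): hands the job in, once; it reports no verdict.
The state is a dict: "clock": time; "joint_pos": joint angles; "qd": joint speeds; "joint_efforts": joint torques, N m; "position": TCP position; "tcp_rot": TCP orientation; "wrist_force": force on the tool from outside, world axes, zero at the start; "wrist_torque": the same for the moment, N m; "grip_width": finger opening in m.
Only numpy, scipy, OpenCV 4.12 (cv2) and the standard library are available. Lean on these libraries where they do the work, as an engineer would, in place of code of your own. Each camera call takes 0.05 s, during which the arm holds its last target. There are 200 camera calls.

## Working session

There is one attempt and no reset: what is moved stays moved. The work goes in short steps, Python scripts to look and compute and a tool call to move; the robot and the scene stay as the last step left them, time stands still between calls to the robot, and variables do not carry over. Pictures are saved under pics/ and viewed, about 8 in all and at most 12, crops included, and the job is handed in when it is done.

Besides the shell and the picture viewer there is one more tool, called after "Emit:" as name([rows], argument=value, ...), one row to a line, values as JSON. arm_command: Moves the arm, as the interface text tells. Its arguments: {"type":"object","properties":{"series":{"type":"array"},"squeeze":{"type":"number"}},"required":["series"]}

```bash
mkdir -p pics; python3 - <<'E'
from workcell import ctrl
import cv2, numpy as np
s=ctrl.get_state()
for k,v in s.items(): print(k,np.round(v,4))
for n in("scene","top"):
    im,d=ctrl.capture(n); np.savez(""+n+"0.npz",im=im,d=d)
    cv2.imwrite(f"pics/{n}0.png",im[...,::-1])
    p=ctrl.camera_params(n);print(n,p)
    R=cv2.Rodrigues(np.array(p['rvec']))[0];print(-R.T@np.array(p['tvec']))
E
```

```text
clock 0.0
joint_pos [-1.129   0.3142 -0.0481  1.2102  0.      1.5708]
qd [-0.0002 -0.0002 -0.0017  0.0022 -0.0006  0.0028]
joint_efforts [-2.00000e-03 -5.39593e+01  3.39748e+01  1.89000e-02 -2.00000e-04
 -0.00000e+00]
position [ 0.2563 -0.5418  0.1935]
tcp_rot [-0.5971  0.3788 -0.3778  0.5977]
wrist_force [-0.2782 -0.2913  0.1293]
wrist_torque [-0.0032 -0.0176  0.0659]
grip_width 0.0853
scene {'fx': 447.9315156811172, 'fy': 447.9315156811172, 'cx': 250.78547029914594, 'cy': 187.50456678057952, 'rvec': array([ 2.36843306, -0.50993132,  0.21519796]), 'tvec': array([-0.50983125,  0.34951268,  0.65996838])}
[ 0.37862577 -0.37131102  0.73240421]
top {'fx': 397.93896969266933, 'fy': 397.93896969266933, 'cx': 253.9504311666845, 'cy': 191.50793471091197, 'rvec': array([ 2.14317028, -2.11895471,  0.14820978]), 'tvec': array([0.14481267, 0.6498571 , 0.86115087])}
[0.50523646 0.13463099 0.95471273]
```

View pics/scene0.png

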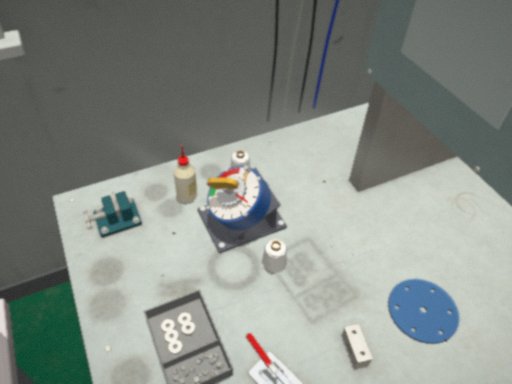

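View pics/top0.png

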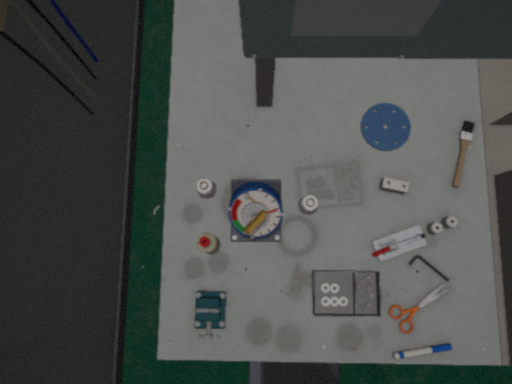

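The winder stands at about (240,200) in the scene view and (256,210) in the top view, its face towards the robot. The bottle is at (208,243) and the cones at (205,187) and (309,203) in the top view. I'll zoom in on the face and take positions.

```bash
cat > h.py <<'E'
import cv2, numpy as np
from workcell import ctrl
def cam(n):
    p=ctrl.camera_params(n); R=cv2.Rodrigues(np.array(p['rvec']))[0]; t=np.array(p['tvec'])
    return p,R,t
def ray(n,u,v):
    p,R,t=cam(n); d=R.T@np.array([(u-p['cx'])/p['fx'],(v-p['cy'])/p['fy'],1.]); return -R.T@t,d
def onz(n,u,v,z):
    c,d=ray(n,u,v); return c+d*(z-c[2])/d[2]
def onplane(n,u,v,p0,nn):
    c,d=ray(n,u,v); return c+d*((np.asarray(p0)-c)@nn)/(d@nn)
def tri(uv1,uv2):
    A=[];b=[]
    for n,uv in(("scene",uv1),("top",uv2)):
        c,d=ray(n,*uv); d=d/np.linalg.norm(d); P=np.eye(3)-np.outer(d,d); A.append(P);b.append(P@c)
    return np.linalg.lstsq(np.vstack(A),np.hstack(b),rcond=None)[0]
def proj(n,X):
    p,R,t=cam(n); q=(R@np.atleast_2d(X).T).T+t
    return np.c_[p['fx']*q[:,0]/q[:,2]+p['cx'],p['fy']*q[:,1]/q[:,2]+p['cy']]
def cloud(n,d):
    p,R,t=cam(n); v,u=np.mgrid[:384,:512]
    q=np.stack([(u-p['cx'])/p['fx']*d,(v-p['cy'])/p['fy']*d,d],-1); return (q-t)@R
E
python3 - <<'E'
from h import *
S=np.load("scene0.npz");T=np.load("top0.npz")
a=cv2.resize(S['im'][145:255,165:295],None,fx=4,fy=4,interpolation=2)[:400]
b=cv2.resize(T['im'][170:260,190:330][:, :65*2],None,fx=4,fy=4,interpolation=2)[:400]
b=cv2.resize(T['im'][175:245,220:290],(400,400),interpolation=2)
h=np.hstack([cv2.resize(S['im'][160:230,195:275],(400,350),interpolation=2),cv2.resize(T['im'][175:245,220:290],(350,350),interpolation=2)])
cv2.imwrite("pics/zoom0.png",h[...,::-1])
for n,z in(("scene",S),("top",T)):
    P=cloud(n,z['d']); hsv=cv2.cvtColor(z['im'],cv2.COLOR_RGB2HSV)
    m=(hsv[...,0]>100)&(hsv[...,0]<125)&(hsv[...,1]>130)&(P[...,2]>.02)&(P[...,0]<.75)&(P[...,2]<.15)&(abs(P[...,1]-.13)<.12)
    q=P[m]; print(n,"blue",m.sum(),q.min(0).round(3),q.max(0).round(3),np.argwhere(m).min(0),np.argwhere(m).max(0))
    m=(hsv[...,0]>12)&(hsv[...,0]<28)&(hsv[...,1]>140)&(hsv[...,2]>80)&(P[...,2]>.06)&(P[...,2]<.2)&(z['d']>0)
    nlab,l,st,c=cv2.connectedComponentsWithStats(m.astype(np.uint8))
    for i in range(1,nlab):
        if st[i,4]>15: q=P[l==i]; print("brass",st[i],c[i],q.mean(0).round(3),q.min(0).round(3),q.max(0).round(3))
P=cloud("top",T['d'])
for nm,(u,v) in dict(coneL=(205,187),coneR=(309,203),bottle=(208,241),shelf=(262,80),hood=(300,50),plateTL=(233,182),face=(262,203),vise=(210,310)).items(): print(nm,P[v,u].round(3))
E
```

```text
scene blue 393 [0.542 0.089 0.043] [0.651 0.134 0.116] [185 213] [228 269]
brass [209 178  29  10 235] [222.36595745 182.45957447] [0.568 0.143 0.135] [0.547 0.124 0.111] [0.591 0.165 0.148]
top blue 374 [0.544 0.094 0.062] [0.664 0.203 0.122] [182 230] [237 280]
brass [245 211  21  22 159] [255.14465409 221.80503145] [0.571 0.147 0.14 ] [0.551 0.127 0.123] [0.594 0.168 0.152]
coneL [0.655 0.263 0.068]
coneR [0.622 0.027 0.056]
bottle [0.532 0.247 0.109]
shelf [0.872 0.136 0.157]
hood [0.857 0.07  0.31 ]
plateTL [0.665 0.199 0.08 ]
face [0.615 0.134 0.106]
vise [0.384 0.245 0.052]
```

View pics/zoom0.png

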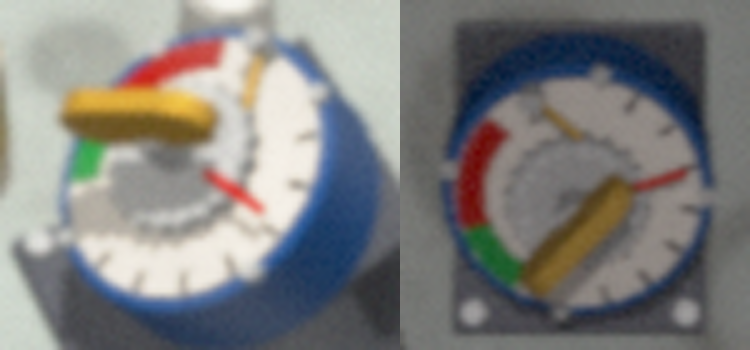

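The pointer is now at right, slightly up in the top view, and the green sector is at lower left, so it needs roughly 2.5 rad more clockwise. The wing runs from lower left to upper right in that view. Next come the winder's pose and the key and pointer angles.

```bash
cat >> h.py <<'E'
def frame(o,yaw):
    c,s=np.cos(yaw),np.sin(yaw); Rz=np.array([[c,-s,0],[s,c,0],[0,0,1]])
    n=Rz@[-.5,0,.866]; up=Rz@[.866,0,.5]; right=Rz@[0,-1,0]   # looking at face: up (away), right
    fc=np.asarray(o)+Rz@[-.012,0,.09]
    return fc,n,up,right
def clk(P,fc,up,right):  # clockwise angle from up, looking at the face
    d=P-fc; return np.arctan2(d@right,d@up), np.hypot(d@right,d@up)
def masks(im):
    h=cv2.cvtColor(im,cv2.COLOR_RGB2HSV).astype(int)
    red=((h[...,0]<8)|(h[...,0]>172))&(h[...,1]>110)
    green=(h[...,0]>45)&(h[...,0]<90)&(h[...,1]>100)
    brass=(h[...,0]>12)&(h[...,0]<28)&(h[...,1]>140)&(h[...,2]>80)
    blue=(h[...,0]>100)&(h[...,0]<125)&(h[...,1]>130)
    return red,green,brass,blue
E
python3 - <<'E'
from h import *
S=np.load("scene0.npz");T=np.load("top0.npz")
c=[onz("top",u,v,.008) for u,v in((231,179.4),(281,179.4),(281,241),(231,241))]
print(np.round(c,3),np.mean(c,0).round(4)); e=(c[0]+c[1]-c[2]-c[3]);yaw=np.arctan2(e[1],e[0]); f=(c[0]+c[3]-c[1]-c[2]);print("yaw",yaw,np.arctan2(-f[0],f[1]))
o=np.mean(c,0);o[2]=0
# face outline from blue rim cloud + white plane
P=cloud("top",T['d']);_,_,_,blue=masks(T['im'])
h=cv2.cvtColor(T['im'],cv2.COLOR_RGB2HSV); m=(h[...,1]<60)&(h[...,2]>150)&(P[...,2]>.055)&(P[...,2]<.13)&(np.hypot(P[...,0]-o[0]+.01,P[...,1]-o[1])<.06)
q=P[m];mu=q.mean(0);w=np.linalg.svd(q-mu)[2][2];w*=np.sign(w[2]);print("face normal",w.round(3),"pt",mu.round(4),m.sum(), "normal yaw",np.arctan2(-w[1],-w[0]))
for n,D in(("scene",S),("top",T)):
    fc,nn,up,rt=frame(o,yaw); red,gr,br,bl=masks(D['im'])
    print(n,"face centre px",proj(n,fc).round(1),"pl off",((mu-fc)@nn).round(4))
    for nm,mm,hh in(("red",red,0.003),("green",gr,0.001),("brass",br,.057)):
        vu=np.argwhere(mm); X=np.array([onplane(n,u,v,fc+hh*nn,nn) for v,u in vu])
        a,r=clk(X,fc+hh*nn,up,rt); k=r<.07; a,r=a[k],r[k]; 
        hist=np.histogram(a,bins=np.arange(-np.pi,np.pi+.1,.1)); 
        print(nm,k.sum(),[(round(hist[1][i],2),int(c)) for i,c in enumerate(hist[0]) if c>0])
        if nm=="brass":
            Y=X[k]-fc-hh*nn; xy=np.c_[Y@rt,Y@up]; g=cv2.minAreaRect((xy*1000).astype(np.float32)); print(g, xy.mean(0))
E
```

```text
[[0.684 0.209 0.008]
 [0.686 0.088 0.008]
 [0.538 0.088 0.008]
 [0.536 0.206 0.008]] [0.6109 0.1477 0.008 ]
yaw 0.011952272207521613 0.010771703854193957
face normal [0. 0. 1.] pt [nan nan nan] 0 normal yaw -3.141592653589793
scene face centre px [[237.4 191.9]] pl off nan
red 104 [(np.float64(-1.84), 4), (np.float64(-1.74), 9), (np.float64(-1.64), 13), (np.float64(-1.54), 10), (np.float64(-1.44), 11), (np.float64(-1.34), 12), (np.float64(-1.24), 9), (np.float64(-1.14), 10), (np.float64(-1.04), 3), (np.float64(1.36), 8), (np.float64(1.46), 5), (np.float64(1.56), 4), (np.float64(1.66), 2), (np.float64(1.76), 1), (np.float64(1.86), 1), (np.float64(1.96), 1), (np.float64(2.16), 1)]<stdin>:9: RuntimeWarning: Mean of empty slice.
  ret = um.true_divide(
Traceback (most recent call last):
  File "h.py", line 11, in onplane
    c,d=ray(n,u,v); return c+d*((np.asarray(p0)-c)@nn)/(d@nn)
        ~~~^^^^^^^
  File "h.py", line 7, in ray
    p,R,t=cam(n); d=R.T@np.array([(u-p['cx'])/p['fx'],(v-p['cy'])/p['fy'],1.]); return -R.T@t,d
          ~~~^^^
  File "h.py", line 4, in cam
    p=ctrl.camera_params(n); R=cv2.Rodrigues(np.array(p['rvec']))[0]; t=np.array(p['tvec'])
ValueError: time passes only in moves, steps and waits
```

```bash
sed -i 's/^def cam(n):/import functools\n@functools.cache\ndef cam(n):/' h.py
cat >> h.py <<'E'
def angles(n,im,o,yaw):
    fc,nn,up,rt=frame(o,yaw); out={}
    for nm,mm,hh in zip(("red","green","brass"),masks(im),(.003,.001,.057)):
        X=np.array([onplane(n,u,v,fc+hh*nn,nn) for v,u in np.argwhere(mm)]); a,r=clk(X,fc+hh*nn,up,rt)
        k=r<.07; Y=X[k]-fc-hh*nn; out[nm]=(a[k],r[k],np.c_[Y@rt,Y@up]*1000)
    return out
E
python3 - <<'E'
from h import *
o=np.array([.611,.1477,0]);yaw=.0115
fc,nn,up,rt=frame(o,yaw)
for n in("scene","top"):
    D=np.load(n+"0.npz"); A=angles(n,D['im'],o,yaw)
    print(n,"face centre px",proj(n,fc).round(1))
    for nm in A:
        a,r,xy=A[nm]; h=np.histogram(a%(2*np.pi),bins=np.arange(0,6.35,.1))
        print(nm,len(a),r.min().round(3),r.max().round(3),[(round(float(h[1][i]),1),int(c)) for i,c in enumerate(h[0]) if c])
    print(cv2.minAreaRect(xy.astype(np.float32)))
P=cloud("top",np.load("top0.npz")['d'])
for (u,v) in((270,198),(262,203),(275,218),(240,203),(256,192)): print((u,v),P[v,u].round(4),"off plane",((P[v,u]-fc)@nn).round(4))
E
```

```text
scene face centre px [[237.4 191.9]]
red 104 0.008 0.057 [(1.3, 3), (1.4, 7), (1.5, 5), (1.6, 3), (1.7, 2), (1.9, 2), (2.2, 1), (4.4, 1), (4.5, 8), (4.6, 12), (4.7, 11), (4.8, 11), (4.9, 11), (5.0, 10), (5.1, 9), (5.2, 8)]
green 30 0.053 0.063 [(3.7, 4), (3.8, 13), (3.9, 11), (4.0, 2)]
brass 235 0.001 0.033 [(0.0, 1), (0.3, 1), (0.4, 1), (0.7, 6), (0.8, 8), (0.9, 12), (1.0, 13), (1.1, 15), (1.2, 13), (1.3, 13), (1.4, 7), (1.5, 6), (1.6, 4), (1.7, 4), (1.8, 4), (1.9, 4), (2.0, 2), (2.1, 3), (2.2, 3), (2.3, 2), (2.4, 3), (2.5, 3), (2.6, 2), (2.7, 5), (2.8, 5), (2.9, 5), (3.0, 6), (3.1, 7), (3.2, 7), (3.3, 6), (3.4, 10), (3.5, 10), (3.6, 10), (3.7, 11), (3.8, 12), (3.9, 4), (4.0, 3), (4.1, 1), (4.2, 1), (4.5, 1), (5.4, 1)]
((6.22226619720459, -4.242527008056641), (62.098838806152344, 18.115734100341797), 47.77508544921875)
top face centre px [[255.5 211.1]]
red 126 0.025 0.055 [(1.4, 6), (1.5, 7), (1.6, 3), (4.3, 6), (4.4, 11), (4.5, 11), (4.6, 12), (4.7, 9), (4.8, 10), (4.9, 11), (5.0, 10), (5.1, 12), (5.2, 10), (5.3, 8)]
green 64 0.046 0.059 [(3.6, 1), (3.7, 11), (3.8, 11), (3.9, 12),
[... 156 characters left out ...]
), (1.1, 3), (1.2, 2), (1.3, 1), (1.4, 2), (1.8, 1), (1.9, 1), (2.2, 1), (2.3, 1), (2.7, 1), (2.8, 1), (3.1, 2), (3.2, 1), (3.3, 2), (3.4, 2), (3.5, 3), (3.6, 8), (3.7, 8), (3.8, 6), (3.9, 10), (4.0, 9), (4.1, 8), (4.2, 3), (4.3, 3), (4.4, 2), (4.5, 2), (4.7, 1), (4.8, 2), (5.0, 1), (5.1, 1), (5.3, 1), (5.6, 1), (5.8, 2), (6.1, 1), (6.2, 2)]
((0.4079465866088867, 1.5340557098388672), (58.444358825683594, 12.1934175491333), 47.715518951416016)
(270, 198) [0.6252 0.1165 0.1107] off plane 0.005
(262, 203) [0.6148 0.1335 0.1065] off plane 0.0064
(275, 218) [0.5845 0.1049 0.0883] off plane 0.0061
(240, 203) [0.6141 0.1807 0.1084] off plane 0.0082
(256, 192) [0.6367 0.1465 0.1188] off plane 0.0061
```

```bash
python3 - <<'E'
from h import *
from scipy.optimize import least_squares
o=np.array([.611,.1477,0]);yaw=.0115
fc,nn,up,rt=frame(o,yaw)
pts={}
for n in("scene","top"):
    D=np.load(n+"0.npz"); h=cv2.cvtColor(D['im'],cv2.COLOR_RGB2HSV).astype(int); L=[]
    big=h[...,1].astype(np.float32); hue=h[...,0].astype(np.float32)
    blue=((hue>100)&(hue<125)&(big>110)).astype(np.float32)
    for a in np.arange(0,2*np.pi,.1):
        rs=np.arange(.040,.075,.0005); X=np.array([fc+r*(np.cos(a)*up+np.sin(a)*rt) for r in rs]); p=proj(n,X).astype(np.float32)
        b=cv2.remap(blue,p[None,:,0],p[None,:,1],cv2.INTER_LINEAR)[0]
        k=np.argmax(b>.5)
        if b[k]>.5: L.append((a,rs[k],*p[k]))
    pts[n]=np.array(L); print(n,[(round(a,1),round(r*1000)) for a,r,_,_ in L])
    P=cloud(n,D['d']); v,u=(300,260) if n=="top" else (250,120)
    print("table z",np.median(P[330:350,240:300,2]) if n=="top" else np.median(P[225:265,160:190,2]))
def res(x,full=False):
    R=[];c=fc+x[0]*up+x[1]*rt+x[2]*nn
    for n in pts:
        for a,r,u,v in pts[n]:
            Y=onplane(n,u,v,c,nn)-c; R.append(np.hypot(Y@up,Y@rt)-x[3])
    return np.array(R)
s=least_squares(res,[0,0,0,.055],loss='soft_l1',f_scale=.001);print(s.x.round(4),"rms",np.median(abs(s.fun)))
c=fc+s.x[0]*up+s.x[1]*rt+s.x[2]*nn;print("face centre",c.round(4),"expected from plate",fc.round(4))
E
```

```text
scene [(np.float64(0.3), 48), (np.float64(0.4), 48), (np.float64(0.5), 49), (np.float64(0.6), 47), (np.float64(0.7), 48), (np.float64(0.8), 49), (np.float64(0.9), 49), (np.float64(1.0), 49), (np.float64(1.1), 49), (np.float64(1.2), 48), (np.float64(1.3), 49), (np.float64(1.4), 49), (np.float64(1.5), 51), (np.float64(1.6), 53), (np.float64(1.7), 61), (np.float64(1.9), 54), (np.float64(2.0), 55), (np.float64(2.1), 56), (np.float64(2.2), 57), (np.float64(2.3), 57), (np.float64(2.4), 59), (np.float64(2.5), 59), (np.float64(2.6), 60), (np.float64(2.7), 61), (np.float64(2.8), 63), (np.float64(2.9), 63), (np.float64(3.0), 64), (np.float64(3.1), 65), (np.float64(6.1), 50)]
table z 0.0002606091371528649
top [(np.float64(0.0), 51), (np.float64(0.1), 56), (np.float64(0.2), 57), (np.float64(0.3), 52), (np.float64(0.4), 51), (np.float64(0.5), 51), (np.float64(0.6), 51), (np.float64(0.7), 52), (np.float64(0.8), 52), (np.float64(0.9), 52), (np.float64(1.0), 52), (np.float64(1.1), 54), (np.float64(1.2), 54), (np.float64(1.3), 55), (np.float64(1.4), 54), (np.float64(1.5), 55), (np.float64(2.0), 59), (np.float64(2.1), 59), (np.float64(2.2), 60), (np.float64(2.3), 61), (np.float64(2.4), 61), (np.float64(2.5), 63), (np.float64(2.6), 61), (np.float64(2.7), 61), (np.float64(2.8), 62), (np.float64(2.9), 62), (np.float64(3.0), 63), (np.float64(3.1), 63), (np.float64(3.7), 62), (np.float64(3.8), 60), (np.float64(4.0), 61), (np.float64(4.1), 60), (np.float64(4.2), 59), (np.float64(5.0), 56), (np.float64(5.1), 55), (np.float64(5.2), 55), (np.float64(5.3), 54), (np.float64(5.4), 53), (np.float64(5.5), 53), (np.float64(5.6), 53), (np.float64(5.7), 53), (np.float64(5.8), 52), (np.float64(5.9), 52), (np.float64(6.0), 52), (np.float64(6.1), 52), (np.float64(6.2), 51)]
table z 0.0008514685122688545
[-0.0047 -0.001   0.004   0.0564] rms 0.0008374121640695939
face centre [0.5929 0.1485 0.0911] expected from plate [0.599  0.1476 0.09  ]
```

```bash
cat >> h.py <<'E'
O=np.array([.605,.1485,.001]);YAW=.0115
def report(n,im):
    A=angles(n,im,O,YAW)
    for nm in("red","green"):
        a,r,xy=A[nm]; h=np.histogram(a%(2*np.pi),bins=np.arange(0,6.35,.1))
        print(n,nm,[(round(float(h[1][i]),1),int(c)) for i,c in enumerate(h[0]) if c])
    xy=A["brass"][2]
    if len(xy)>20: g=cv2.minAreaRect(xy.astype(np.float32)); d=np.linalg.eigh(np.cov(xy.T))[1][:,1]; print("brass",g,"cw angle",np.arctan2(d[0],d[1]).round(3),"centre mm(right,up)",xy.mean(0).round(1))
E
python3 - <<'E'
from h import *
for n in("scene","top"): report(n,np.load(n+"0.npz")['im'])
fc,nn,up,rt=frame(O,YAW); print(fc,nn,up,rt,"grip",fc+.042*nn)
D=np.load("top0.npz");P=cloud("top",D['d']); q=P[D['d']>0]
print("hood edge: min x of points z>.15 near y .0-.3:",q[(q[:,2]>.15)&(abs(q[:,1]-.1)<.3)&(q[:,0]>.3)][:,0].min())
for nm,lo in(("bottle",(.532,.247)),("cL",(.655,.263)),("cR",(.622,.027))):
    k=q[(np.hypot(q[:,0]-lo[0],q[:,1]-lo[1])<.04)&(q[:,2]>.03)];print(nm,k.mean(0).round(3),k.max(0).round(3),k.min(0).round(3))
E
```

```text
scene red [(1.2, 13), (1.3, 8), (1.4, 1), (1.5, 1), (4.5, 2), (4.6, 7), (4.7, 10), (4.8, 11), (4.9, 10), (5.0, 9), (5.1, 10), (5.2, 11), (5.3, 10), (5.4, 1)]
scene green [(3.7, 4), (3.8, 8), (3.9, 14), (4.0, 4)]
brass ((10.306833267211914, 1.2611980438232422), (61.70735168457031, 18.001529693603516), 47.775089263916016) cw angle -2.323 centre mm(right,up) [10.1  1.3]
top red [(1.2, 4), (1.3, 11), (1.4, 1), (4.4, 4), (4.5, 10), (4.6, 10), (4.7, 11), (4.8, 10), (4.9, 10), (5.0, 11), (5.1, 11), (5.2, 11), (5.3, 12), (5.4, 10)]
top green [(3.7, 5), (3.8, 11), (3.9, 10), (4.0, 10), (4.1, 10), (4.2, 10), (4.3, 8)]
brass ((1.3367042541503906, 8.04833984375), (58.13890838623047, 12.129687309265137), 47.715511322021484) cw angle 0.717 centre mm(right,up) [0.9 7.6]
[0.59300079 0.148362   0.091     ] [-0.49996694 -0.00574987  0.866     ] [0.86594274 0.00995878 0.5       ] [ 0.01149975 -0.99993388  0.        ] grip [0.57200218 0.14812051 0.127372  ]
hood edge: min x of points z>.15 near y .0-.3: 0.580485653676602
bottle [0.53  0.253 0.087] [0.551 0.278 0.148] [0.509 0.234 0.034]
cL [0.658 0.266 0.055] [0.679 0.287 0.069] [0.641 0.249 0.03 ]
cR [0.622 0.028 0.055] [0.644 0.047 0.069] [0.604 0.008 0.031]
```

Face centre is at (0.593, 0.148, 0.091) and the key grip at about (0.572, 0.148, 0.127). The key starts near θ ≈ 0.83, with the wing 0.72 rad clockwise from "up". The tool can only point down, so I'll straddle the wing with a loose gap and turn it like a wrench. First I move above it.

Emit:
arm_command([
  [[60, -20, -40, 24, -5], [60, -45, -40, 55, -12], [60, -488, -40, 581, -109], [60, -488, -40, 581, -109], [60, -488, -40, 581, -109], [60, -488, -40, 581, -109], [60, -488, -40, 581, -109], [60, -488, -40, 581, -109], [60, -488, -40, 581, -109], [50, -488, -40, 581, -109], [50, -488, -40, 581, -109], [50, -488, -40, 581, -109], [50, -488, -40, 581, -109], [50, -488, -40, 581, -109], [50, -488, -40, 581, -109], [50, -488, -40, 581, -109], [50, -488, -40, 581, -109], [50, -488, -40, 581, -109], [50, -488, -40, 581, -109], [50, -488, -40, 581, -109]],
], squeeze=20)

```text
clock: 1.77
position: [0.5743, 0.1519, 0.2331]
tcp_rot: [-0.654, -0.268, 0.268, 0.655]
wrist_force: [-0.3, 0.0, -0.4]
grip_width: 0.0498
```

```bash
cat >> h.py <<'E'
from scipy.spatial.transform import Rotation as Ro
GRIP=np.array([.572,.148,.1275])
def tool(tgt=None):
    s=ctrl.get_state(); R=Ro.from_quat(s['tcp_rot']).as_matrix(); p=np.array(s['position'])
    print("t",round(s['clock'],2),"p",p.round(4),"yaw",np.degrees(np.arctan2(R[1,0],R[0,0])).round(1),"tilt",R[:,1].round(3),"q",np.round(s['joint_pos'],2),"F",np.round(s['wrist_force'],1),"M",np.round(s['wrist_torque'],2),"w",round(s['grip_width']*1000,1))
    if tgt is not None: print("shift mm",((np.asarray(tgt)-p)@R*1000).round(1))
def snap(tag,n="top"):
    im,d=ctrl.capture(n); np.savez(f"{n}_{tag}.npz",im=im,d=d); return im
E
python3 -c "
from h import *
tool([.572,.148,.128])"
```

```text
t 1.77 p [0.5743 0.1519 0.2331] yaw 44.6 tilt [-0.001  0.001 -1.   ] q [0.26 0.29 0.01 1.29 0.   1.05] F [-0.3  0.  -0.4] M [-0.02  0.   -0.02] w 49.8
shift mm [ -4.4 105.1  -1.3]
```

Emit:
arm_command([
  [[50, 0, 30, 0, 0], [50, 0, 60, 0, 0], [50, 0, 75, 0, 0], [50, 0, 75, 0, 0], [50, 0, 75, 0, 0]],
])

```text
clock: 2.18
position: [0.572, 0.1465, 0.1587]
tcp_rot: [-0.655, -0.266, 0.267, 0.655]
wrist_force: [0.7, 0.2, 0.1]
grip_width: 0.05
```

```bash
python3 -c "
from h import *
tool([.572,.148,.126]); im=snap('a','scene'); im2=snap('a')
h=np.hstack([cv2.resize(im[120:240,175:295],(390,390),interpolation=2),cv2.resize(im2[160:260,205:305],(390,390),interpolation=2)])
cv2.imwrite('pics/a.png',h[...,::-1])"
```

```text
t 2.18 p [0.572  0.1465 0.1587] yaw 44.3 tilt [-0.002 -0.001 -1.   ] q [ 0.25  0.31 -0.13  1.13 -0.    1.05] F [0.7 0.2 0.1] M [ 0.05 -0.06 -0.  ] w 50.0
shift mm [ 1.1 32.7  1.1]
```

View pics/a.png

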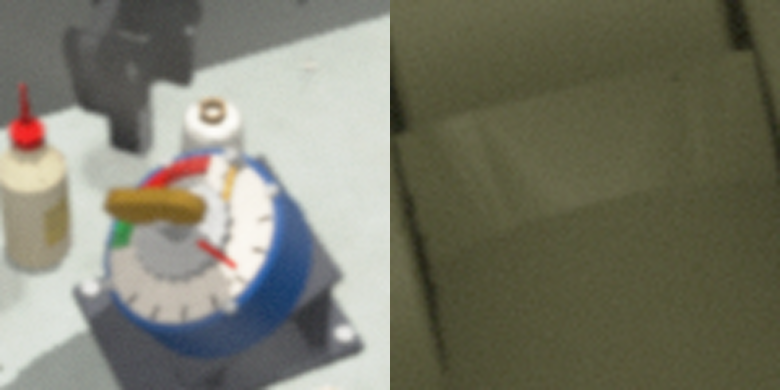

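The scene view shows the finger tips just above the key at about (215,166), as the calibration predicts. The top view is blocked by the gripper. Now I go down astride the wing and narrow the gap.

Emit:
arm_command([
  [[50, 1, 15, 1, 0], [50, 1, 33, 1, 0], [50, 1, 33, 1, 0], [26, 1, 33, 1, 0], [26, 1, 33, 1, 0], [26, 1, 33, 1, 0], [26, 1, 33, 1, 0]],
])

```text
clock: 2.87
position: [0.5741, 0.1488, 0.1278]
tcp_rot: [0.655, 0.267, -0.266, -0.655]
wrist_force: [0.4, 0.2, 0.2]
grip_width: 0.0262
```

```bash
python3 -c "
from h import *
tool([.572,.148,.126]); im=snap('b','scene'); report('scene',im)"
```

```text
t 2.87 p [0.5741 0.1488 0.1278] yaw 44.3 tilt [ 0.002  0.001 -1.   ] q [ 0.25  0.33 -0.18  1.06 -0.    1.05] F [0.4 0.2 0.2] M [-0.01  0.01  0.03] w 26.2
shift mm [-2.   1.8  0.9]
scene red [(1.2, 13), (1.3, 6), (1.5, 1), (4.5, 4), (4.6, 3), (4.7, 7), (4.8, 10), (4.9, 10), (5.0, 9), (5.1, 10), (5.2, 12), (5.3, 11)]
scene green [(3.7, 3), (3.8, 8), (3.9, 12), (4.0, 1)]
brass ((10.063581466674805, 1.207406997680664), (59.971805572509766, 17.963685989379883), 48.396278381347656) cw angle -2.342 centre mm(right,up) [10.7  1.4]
```

Emit:
arm_command([
  [[20, -1, 2, 0, 0], [20, -1, 2, 0, 6], [20, -1, 2, 0, 12], [20, -1, 2, 0, 18], [20, -1, 2, 0, 24], [20, -1, 2, 0, 30], [20, -1, 2, 0, 36], [20, -1, 2, 0, 42], [20, -1, 2, 0, 48], [20, -1, 2, 0, 50], [20, -1, 2, 0, 50]],
], squeeze=40)

```text
clock: 3.83
position: [0.5724, 0.1479, 0.1245]
tcp_rot: [-0.706, 0.035, -0.035, 0.706]
wrist_force: [-0.5, -1.1, -0.7]
grip_width: 0.0197
```

```bash
python3 -c "
from h import *
tool([.572,.148,.126]); im=snap('c','scene'); report('scene',im)
cv2.imwrite('pics/c.png',cv2.resize(im[130:240,175:295],(600,550),interpolation=2)[...,::-1])"
```

```text
t 3.83 p [0.5724 0.1479 0.1245] yaw -5.7 tilt [ 0.  0. -1.] q [ 0.25  0.33 -0.18  1.06 -0.    1.92] F [-0.5 -1.1 -0.7] M [-0.02 -0.02 -0.01] w 19.7
shift mm [-0.4 -1.5  0.1]
scene red [(1.2, 14), (1.3, 6), (1.5, 1), (4.5, 4), (4.6, 7), (4.7, 10), (4.8, 11), (4.9, 9), (5.0, 6), (5.1, 7), (5.2, 12), (5.3, 11), (5.4, 1)]
scene green [(3.7, 3), (3.8, 8), (3.9, 12), (4.0, 1)]
brass ((10.226499557495117, 1.3908824920654297), (60.46254348754883, 17.963685989379883), 48.39628601074219) cw angle -2.332 centre mm(right,up) [10.7  1.2]
```

View pics/c.png

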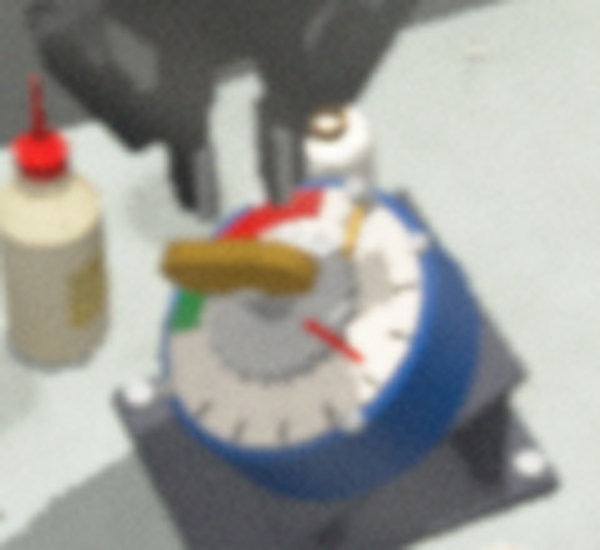

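The fingers did not touch. Their tips show at about (213,172) and (231,170), some 10 px above where the wing is. I'll check their height with the depth image.

```bash
python3 -c "
from h import *
D=np.load('scene_c.npz'); P=cloud('scene',D['d'])
print(proj('scene',[[.572,.148,.1245],[.572,.148,.15],[.572,.158,.1245],[.572,.138,.1245],GRIP]).round(1))
for u,v in((211,160),(212,165),(213,168),(214,170),(215,172),(229,160),(230,165),(231,168),(232,170),(222,180),(215,184),(232,186)): print((u,v),D['im'][v,u],P[v,u].round(4))
"
```

```text
[[223.7 183.8]
 [223.2 174.2]
 [221.6 180.1]
 [225.7 187.5]
 [223.6 182.7]]
(211, 160) [58 55 53] [0.5481 0.1392 0.2032]
(212, 165) [48 52 50] [0.5507 0.1438 0.186 ]
(213, 168) [59 64 59] [0.5527 0.1453 0.1764]
(214, 170) [86 89 86] [0.553  0.1415 0.175 ]
(215, 172) [119 118 116] [0.5543 0.1407 0.1702]
(229, 160) [94 92 88] [0.579  0.1356 0.1941]
(230, 165) [108 106 103] [0.5819 0.1389 0.1778]
(231, 168) [116 114 111] [0.5833 0.1381 0.1706]
(232, 170) [160 103  97] [0.5854 0.1387 0.1641]
(222, 180) [174 135  52] [0.5666 0.1411 0.1439]
(215, 184) [118  94  39] [0.5565 0.1516 0.1272]
(232, 186) [120  93  41] [0.582  0.1322 0.13  ]
```

The tips are really at z ≈ 0.16, about 35 mm higher than the reported TCP. That agrees with having met no contact. I'll turn back, go down in steps and watch the force.

Emit:
arm_command([
  [[36, 0, 0, 0, -7], [36, 0, 0, 0, -14], [36, 0, 0, 0, -21], [36, 0, 0, 0, -28], [36, 0, 0, 0, -35], [36, 0, 0, 0, -42], [36, 0, 0, 0, -49], [36, 0, 0, 0, -50], [36, 0, 6, 0, -50], [36, 0, 12, 0, -50], [36, 0, 12, 0, -50]],
])

```text
clock: 4.8
position: [0.5713, 0.1476, 0.1107]
tcp_rot: [-0.655, -0.265, 0.267, 0.655]
wrist_force: [0.2, -0.4, -0.1]
grip_width: 0.0363
```

```bash
python3 -c "
from h import *
tool([.572,.148,.126]); im=snap('d','scene'); report('scene',im)
D=np.load('scene_d.npz'); P=cloud('scene',D['d']); im=D['im'].astype(int)
m=(im.max(2)<125)&(im.max(2)-im.min(2)<25)&(P[...,2]>.15)&(P[...,2]<.5)&(abs(P[...,1]-.15)<.1)&(abs(P[...,0]-.57)<.1)
q=P[m]; 
for z in np.arange(.15,.32,.01):
    k=q[(q[:,2]>=z)&(q[:,2]<z+.01)]
    if len(k): print(round(z,2),len(k),k.min(0).round(3)[:2],k.max(0).round(3)[:2])
cv2.imwrite('pics/d.png',cv2.resize(im[100:240,155:305].astype(np.uint8),(600,560),interpolation=2)[...,::-1])"
```

```text
t 4.8 p [0.5713 0.1476 0.1107] yaw 44.2 tilt [-0.002 -0.001 -1.   ] q [ 0.25  0.34 -0.2   1.03  0.    1.05] F [ 0.2 -0.4 -0.1] M [0.04 0.01 0.05] w 36.3
shift mm [  0.7 -15.3  -0.2]
scene red [(1.2, 12), (1.3, 6), (1.5, 1), (4.6, 4), (4.7, 10), (4.8, 11), (4.9, 10), (5.0, 10), (5.1, 10), (5.2, 12), (5.3, 11)]
scene green [(3.7, 4), (3.8, 8), (3.9, 12), (4.0, 1)]
brass ((10.115732192993164, 1.1611003875732422), (59.971805572509766, 17.824203491210938), 48.396278381347656) cw angle 0.735 centre mm(right,up) [14.7  3.7]
0.15 48 [0.547 0.124] [0.593 0.167]
0.16 73 [0.544 0.122] [0.593 0.165]
0.17 61 [0.543 0.122] [0.591 0.162]
0.18 35 [0.553 0.122] [0.593 0.17 ]
0.19 70 [0.527 0.106] [0.613 0.175]
0.2 111 [0.525 0.104] [0.617 0.179]
0.21 157 [0.522 0.1  ] [0.616 0.178]
0.22 125 [0.52 0.1 ] [0.619 0.181]
0.23 117 [0.518 0.096] [0.599 0.154]
0.24 211 [0.516 0.095] [0.596 0.151]
0.25 214 [0.519 0.096] [0.59 0.15]
0.26 96 [0.535 0.114] [0.567 0.132]
0.27 92 [0.535 0.112] [0.593 0.138]
0.28 240 [0.532 0.111] [0.604 0.158]
0.29 242 [0.533 0.111] [0.604 0.157]
0.3 249 [0.532 0.11 ] [0.603 0.154]
0.31 278 [0.532 0.111] [0.605 0.157]
```

View pics/d.png

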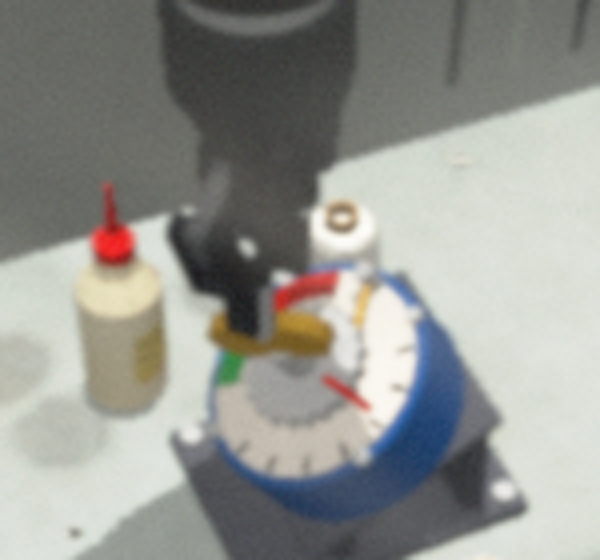

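The near finger is now level with the wing top at about (217,184), in front of the wing and without contact. I'll go about 20 mm further down, then narrow the gap.

Emit:
arm_command([
  [[36, 0, 6, 0, 0], [36, 0, 12, 0, 0], [36, 0, 18, 0, 0], [36, 0, 20, 0, 0], [24, 0, 20, 0, 0], [24, 0, 20, 0, 0], [24, 0, 20, 0, 0], [24, 0, 20, 0, 0]],
])

```text
clock: 5.52
position: [0.5727, 0.148, 0.0928]
tcp_rot: [0.655, 0.267, -0.266, -0.655]
wrist_force: [0.4, 0.1, 0.0]
grip_width: 0.0243
```

```bash
python3 -c "
from h import *
tool(); im=snap('e','scene'); report('scene',im)"
```

```text
t 5.52 p [0.5727 0.148  0.0928] yaw 44.3 tilt [ 0.001  0.    -1.   ] q [ 0.25  0.36 -0.23  0.99 -0.    1.05] F [0.4 0.1 0. ] M [ 0.04  0.   -0.04] w 24.3
scene red [(1.2, 14), (1.3, 7), (1.5, 1), (5.1, 4), (5.2, 11), (5.3, 11)]
scene green [(3.7, 4), (3.8, 8), (3.9, 12), (4.0, 1)]
brass ((8.953256607055664, 2.314006805419922), (60.46217346191406, 19.394207000732422), 45.090675354003906) cw angle -2.343 centre mm(right,up) [15.5  6.8]
```

Emit:
arm_command([
  [[22, 0, 2, 0, 6], [22, 0, 2, 0, 12], [22, 0, 2, 0, 18], [22, 0, 2, 0, 24], [22, 0, 2, 0, 30], [22, 0, 2, 0, 36], [22, 0, 2, 0, 42], [22, 0, 2, 0, 48], [22, 0, 2, 0, 54], [22, 0, 2, 0, 60], [22, 0, 2, 0, 60]],
])

```text
clock: 6.48
position: [0.5681, 0.1448, 0.09]
tcp_rot: [0.702, -0.1, 0.096, -0.698]
wrist_force: [-12.1, -8.0, 7.8]
grip_width: 0.0218
```

```bash
python3 -c "
from h import *
tool(); im=snap('f','scene'); report('scene',im)
cv2.imwrite('pics/f.png',cv2.resize(im[130:240,175:295].astype(np.uint8),(600,550),interpolation=2)[...,::-1])"
```

```text
t 6.48 p [0.5681 0.1448 0.09  ] yaw -16.0 tilt [-0.007 -0.005 -1.   ] q [ 0.25  0.36 -0.23  0.99 -0.    2.1 ] F [-12.1  -8.    7.8] M [-1.65  2.46  0.2 ] w 21.8
scene red [(2.2, 4), (2.3, 4), (2.4, 6), (2.5, 2), (4.6, 7), (4.7, 11), (4.8, 9), (5.2, 2), (5.3, 8), (5.4, 1)]
scene green [(3.7, 3), (3.8, 8), (3.9, 13), (4.0, 1), (4.1, 2), (4.2, 4)]
brass ((10.928289413452148, 0.40716028213500977), (62.08534240722656, 12.154107093811035), 3.126208782196045) cw angle -1.63 centre mm(right,up) [13.1  0.5]
```

View pics/f.png

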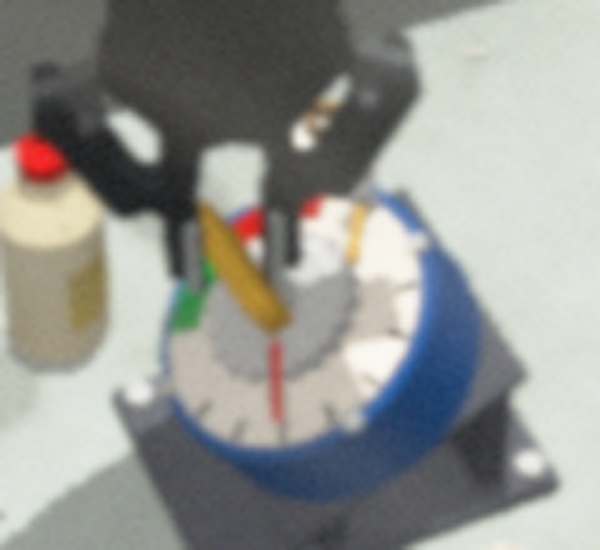

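The wing is between the pads and the pointer has moved clockwise by about 60°, now straight down near (275,385) in the crop. I'll continue the turn, easing slightly towards the side the force points to.

Emit:
arm_command([
  [[22, -1, 0, -2, 6], [22, -1, 0, -2, 12], [22, -1, 0, -2, 18], [22, -1, 0, -2, 24], [22, -1, 0, -2, 30], [22, -1, 0, -2, 36], [22, -1, 0, -2, 42], [22, -1, 0, -2, 48], [22, -1, 0, -2, 53], [22, -1, 0, -2, 53]],
])

```text
clock: 7.37
position: [0.567, 0.148, 0.0902]
tcp_rot: [0.584, -0.402, 0.397, -0.583]
wrist_force: [-10.6, 5.3, 4.4]
grip_width: 0.0219
```

```bash
python3 -c "
from h import *
tool(); im=snap('g','scene'); report('scene',im)"
```

```text
t 7.37 p [0.567  0.148  0.0902] yaw -68.8 tilt [-0.006  0.004 -1.   ] q [ 0.25  0.35 -0.24  0.99  0.01  3.02] F [-10.6   5.3   4.4] M [1.11 2.13 0.19] w 21.9
scene red [(3.1, 4), (3.2, 1)]
scene green [(3.7, 3), (3.8, 5), (3.9, 6), (4.0, 6), (4.1, 5), (4.2, 5)]
brass ((10.535236358642578, -9.69984245300293), (21.596086502075195, 52.877052307128906), 77.96135711669922) cw angle -1.245 centre mm(right,up) [ 14.1 -10.1]
```

The pointer is near θ ≈ 2.7. I'll open, lift, turn the tool back half a turn for a second stroke, and check where the key rests.

Emit:
arm_command([
  [[36, 0, 0, 0, 0], [36, 0, 0, 0, 0], [40, 0, -20, 0, 0], [40, 0, -45, 0, 0], [40, 0, -45, 0, -7], [40, 0, -45, 0, -14], [40, 0, -45, 0, -21], [40, 0, -45, 0, -28], [40, 0, -45, 0, -35], [40, 0, -45, 0, -42], [40, 0, -45, 0, -49], [40, 0, -45, 0, -56], [40, 0, -45, 0, -63], [40, 0, -45, 0, -70], [40, 0, -45, 0, -77], [40, 0, -45, 0, -84], [40, 0, -45, 0, -91], [40, 0, -45, 0, -98], [40, 0, -45, 0, -105], [40, 0, -45, 0, -105]],
])

```text
clock: 9.08
position: [0.5716, 0.1461, 0.1358]
tcp_rot: [0.672, 0.222, -0.221, -0.671]
wrist_force: [-0.7, -0.1, 0.2]
grip_width: 0.0398
```

Emit:
arm_command([
  [[40, 0, 0, 0, -7], [40, 0, 0, 0, -14], [40, 0, 0, 0, -21], [40, 0, 0, 0, -28], [40, 0, 0, 0, -35], [40, 0, 0, 0, -42], [40, 0, 0, 0, -49], [40, 0, 0, 0, -56], [40, 0, 0, 0, -63], [40, 0, 0, 0, -70], [40, 0, 0, 0, -77], [40, 0, 0, 0, -84], [40, 0, 0, 0, -84], [40, 0, 0, 0, -84]],
])

```text
clock: 10.25
position: [0.5712, 0.1462, 0.1356]
tcp_rot: [0.354, 0.612, -0.612, -0.353]
wrist_force: [-1.0, 0.8, 0.0]
grip_width: 0.0397
```

```bash
python3 -c "
from h import *
tool([.57,.1475,.09]); im=snap('i','scene'); report('scene',im)
cv2.imwrite('pics/i.png',cv2.resize(im[130:240,175:295].astype(np.uint8),(600,550),interpolation=2)[...,::-1])"
```

```text
t 10.25 p [0.5712 0.1462 0.1356] yaw 120.0 tilt [ 0.001  0.    -1.   ] q [ 0.25  0.32 -0.17  1.08 -0.   -0.27] F [-1.   0.8  0. ] M [-0.01 -0.08 -0.02] w 39.7
shift mm [ 1.8 45.6  0.4]
scene red [(2.9, 1), (3.0, 5), (3.1, 3), (5.2, 3), (5.3, 9), (5.4, 1)]
scene green [(3.7, 4), (3.8, 8), (3.9, 9), (4.0, 7), (4.1, 7), (4.2, 5)]
brass ((10.640243530273438, -0.5457534790039062), (24.097013473510742, 57.99481201171875), 50.51634216308594) cw angle -0.984 centre mm(right,up) [11.  -0.9]
```

View pics/i.png

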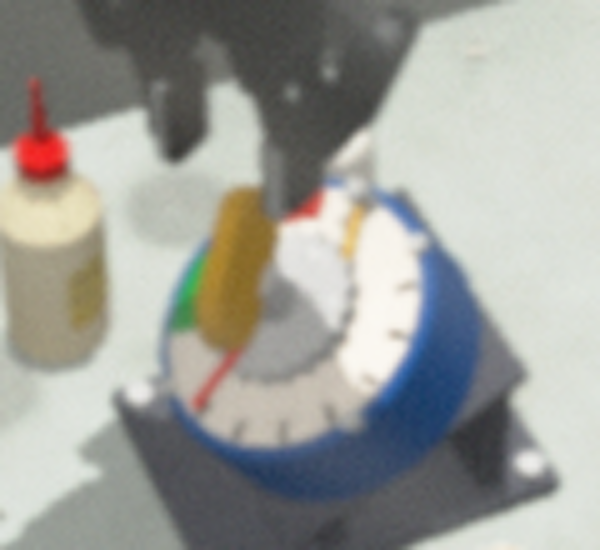

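The key rests at θ ≈ 2.55, with the pointer at crop (215,380) short of the green. I go down for the second stroke.

Emit:
arm_command([
  [[40, 1, 0, 0, -7], [40, 1, 0, 0, -12], [40, 1, 15, 0, -12], [40, 1, 30, 0, -12], [40, 1, 40, 0, -12], [40, 1, 45, 0, -12], [22, 1, 45, 0, -12], [22, 1, 45, 0, -12], [22, 1, 45, 0, -12], [22, 1, 45, 0, -12]],
])

```text
clock: 11.13
position: [0.57, 0.1474, 0.0907]
tcp_rot: [0.286, 0.647, -0.647, -0.286]
wrist_force: [-2.8, 1.4, -1.7]
grip_width: 0.022
```

Emit:
arm_command([
  [[22, 0, 0, 0, 7], [22, 0, 0, 0, 14], [22, 0, 0, 0, 21], [22, 0, 0, 0, 28], [22, 0, 0, 0, 35], [22, 0, 0, 0, 42], [22, 0, 0, 0, 49], [22, 0, 0, 0, 56], [22, 0, 0, 0, 63], [22, 0, 0, 0, 68], [22, 0, 0, 0, 68]],
])

```text
clock: 12.05
position: [0.5698, 0.1476, 0.091]
tcp_rot: [-0.599, -0.376, 0.376, 0.599]
wrist_force: [-4.7, 2.0, 2.2]
grip_width: 0.0221
```

```bash
python3 -c "
from h import *
tool([.57,.1475,.09]); im=snap('j','scene'); report('scene',im)
cv2.imwrite('pics/j.png',cv2.resize(im[130:240,175:295].astype(np.uint8),(600,550),interpolation=2)[...,::-1])"
```

```text
t 12.05 p [0.5698 0.1476 0.091 ] yaw 64.2 tilt [-0.001  0.001 -1.   ] q [ 0.25  0.35 -0.24  0.98  0.    0.7 ] F [-4.7  2.   2.2] M [0.42 0.87 0.15] w 22.1
shift mm [-0.   1.  -0.2]
scene red [(5.1, 1), (5.2, 8), (5.3, 10), (5.4, 1)]
scene green []
brass ((11.465727806091309, 1.8006820678710938), (25.695707321166992, 53.9005126953125), 0.28339552879333496) cw angle 0.034 centre mm(right,up) [11.7  6.5]
```

View pics/j.png

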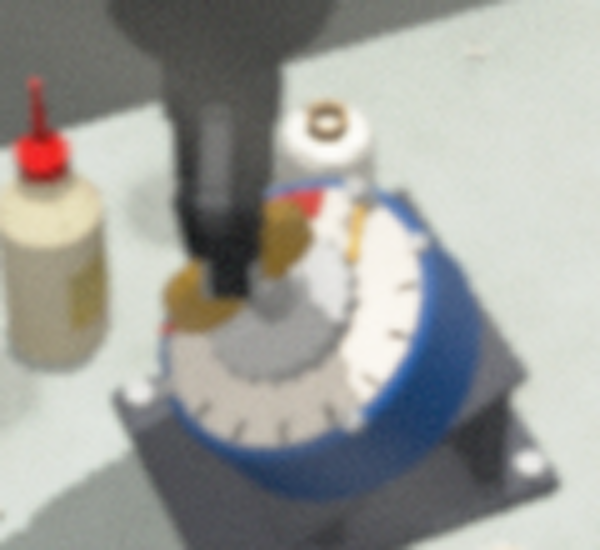

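The pointer tip is now just past the front-left, at about crop (167,328), which puts θ near 3.4. I add a small 10° step, then open, lift clear and look.

Emit:
arm_command([
  [[22, 0, 0, 0, 5], [22, 0, 0, 0, 10], [22, 0, 0, 0, 10], [22, 0, 0, 0, 10]],
])

```text
clock: 12.43
position: [0.5701, 0.1472, 0.0907]
tcp_rot: [-0.628, -0.324, 0.324, 0.629]
wrist_force: [-5.8, 1.9, 2.6]
grip_width: 0.0221
```

Emit:
arm_command([
  [[36, 0, 0, 0, 0], [36, 0, 0, 0, 0], [40, 0, -20, 0, 0], [40, 0, -45, 0, 0], [40, 0, -80, 0, 0], [40, 0, -120, 0, 0], [40, -40, -120, -100, 0], [40, -80, -120, -160, 0], [40, -80, -120, -160, 0], [40, -80, -120, -160, 0], [40, -80, -120, -160, 0], [40, -80, -120, -160, 0]],
])

```text
clock: 13.43
position: [0.6556, -0.0152, 0.2101]
tcp_rot: [0.63, 0.322, -0.321, -0.629]
wrist_force: [-0.2, 0.6, -0.1]
grip_width: 0.0401
```

```bash
python3 -c "
from h import *
tool([.57,.1475,.09]); im=snap('k','scene'); report('scene',im); im2=snap('k','top'); report('top',im2)
h=np.hstack([cv2.resize(im[150:230,195:275],(390,390),interpolation=2),cv2.resize(im2[175:245,220:290],(390,390),interpolation=2)])
cv2.imwrite('pics/k.png',h[...,::-1])"
```

```text
t 13.43 p [ 0.6556 -0.0152  0.2101] yaw 54.1 tilt [ 0.001 -0.001 -1.   ] q [-0.02  0.42  0.13  1.29 -0.    0.6 ] F [-0.2  0.6 -0.1] M [ 0.05  0.04 -0.01] w 40.1
shift mm [ 81.7 119.7 164.9]
scene red [(4.6, 1), (4.9, 1), (5.0, 1), (5.1, 4), (5.2, 7), (5.3, 9), (5.4, 1)]
scene green []
brass ((9.471938133239746, 2.52813720703125), (56.31234359741211, 29.295089721679688), 84.8642349243164) cw angle 0.128 centre mm(right,up) [8.8 3.7]
top red [(3.6, 13), (3.7, 2), (4.4, 4), (4.5, 10), (4.6, 10), (4.7, 11), (4.8, 9), (4.9, 10), (5.0, 10), (5.1, 11), (5.2, 11), (5.3, 12), (5.4, 10)]
top green [(3.7, 3), (3.8, 11), (3.9, 10), (4.0, 10), (4.1, 10), (4.2, 10), (4.3, 7)]
brass ((-6.060044288635254, 13.328205108642578), (48.88948440551758, 53.038429260253906), 49.86134338378906) cw angle 0.085 centre mm(right,up) [0.3 9.3]
```

View pics/k.png

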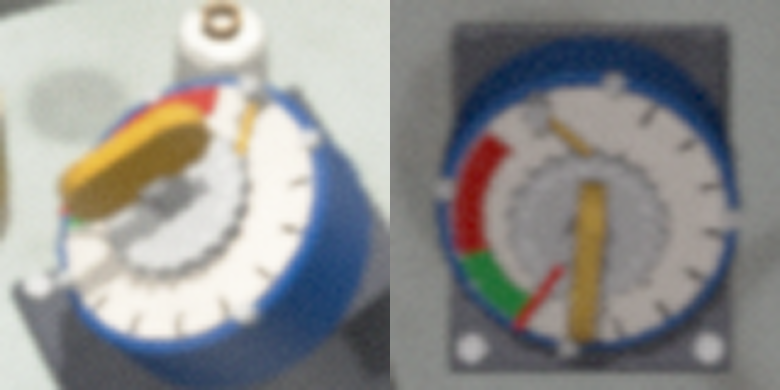

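The top view shows it clearly: with the key let go, the pointer rests right at the start edge of the green, at crop (540,295), so θ ≈ 3.1–3.2. One more tooth is needed. I go back astride the wing at yaw ~92° for a short stroke to yaw ~36°.

Emit:
arm_command([
  [[40, 20, 0, 40, -7], [40, 40, 0, 80, -14], [40, 60, 0, 120, -21], [40, 80, 0, 160, -28], [40, 80, 0, 160, -35], [40, 80, 0, 160, -38], [40, 80, 0, 160, -38], [40, 80, 40, 160, -38], [40, 80, 75, 160, -38], [40, 80, 90, 160, -38], [40, 80, 105, 160, -38], [40, 80, 115, 160, -38], [40, 80, 120, 160, -38], [22, 80, 120, 160, -38], [22, 80, 120, 160, -38], [22, 80, 120, 160, -38], [22, 80, 120, 160, -38]],
])

```text
clock: 14.95
position: [0.5713, 0.1473, 0.0916]
tcp_rot: [0.49, 0.511, -0.509, -0.489]
wrist_force: [0.1, 0.4, 0.1]
grip_width: 0.0218
```

```bash
python3 -c "
from h import *
tool([.57,.1475,.09])"
```

```text
t 14.95 p [0.5713 0.1473 0.0916] yaw 92.3 tilt [ 0.002  0.001 -1.   ] q [ 0.25  0.35 -0.23  0.98  0.    0.21] F [0.1 0.4 0.1] M [ 0.04 -0.02  0.  ] w 21.8
shift mm [0.2 1.6 1.3]
```

Now the stroke of 56°, then release, lift and look.

Emit:
arm_command([
  [[22, 0, 0, -1, 7], [22, 0, 0, -1, 14], [22, 0, 0, -1, 21], [22, 0, 0, -1, 28], [22, 0, 0, -1, 35], [22, 0, 0, -1, 42], [22, 0, 0, -1, 48], [22, 0, 0, -1, 53], [22, 0, 0, -1, 56], [22, 0, 0, -1, 56], [22, 0, 0, -1, 56]],
])

```text
clock: 15.87
position: [0.5718, 0.1455, 0.091]
tcp_rot: [0.673, 0.22, -0.22, -0.671]
wrist_force: [-0.4, -4.9, -0.7]
grip_width: 0.0223
```

Emit:
arm_command([
  [[36, 0, 0, 0, 0], [36, 0, 0, 0, 0], [40, 0, -20, 0, 0], [40, 0, -45, 0, 0], [40, 0, -80, 0, 0], [40, 0, -120, 0, 0], [40, -40, -120, -100, 0], [40, -60, -120, -170, 0], [40, -60, -120, -170, 0], [40, -60, -120, -170, 0], [40, -60, -120, -170, 0], [40, -60, -120, -170, 0]],
])

```text
clock: 16.87
position: [0.6248, -0.0286, 0.2104]
tcp_rot: [0.673, 0.219, -0.219, -0.672]
wrist_force: [-0.5, -0.2, 0.3]
grip_width: 0.0397
```

```bash
python3 -c "
from h import *
tool([.57,.1475,.09]); im=snap('l','scene'); im2=snap('l','top'); report('top',im2)
h=np.hstack([cv2.resize(im[150:230,195:275],(390,390),interpolation=2),cv2.resize(im2[175:245,220:290],(390,390),interpolation=2)])
cv2.imwrite('pics/l.png',h[...,::-1])"
```

```text
t 16.87 p [ 0.6248 -0.0286  0.2104] yaw 36.1 tilt [ 0.001 -0.    -1.   ] q [-0.05  0.36  0.05  1.26 -0.    0.9 ] F [-0.5 -0.2  0.3] M [ 0.03 -0.    0.04] w 39.7
shift mm [ 59.3 120.3 174.7]
top red [(3.9, 15), (4.0, 3), (4.4, 4), (4.5, 10), (4.6, 10), (4.7, 11), (4.8, 9), (4.9, 10), (5.0, 10), (5.1, 11), (5.2, 11), (5.3, 12), (5.4, 10)]
top green [(3.7, 5), (3.8, 7), (4.0, 4), (4.1, 10), (4.2, 10), (4.3, 8)]
brass ((-2.0789079666137695, 5.585926055908203), (60.44111251831055, 29.979999542236328), 42.6944694519043) cw angle 0.459 centre mm(right,up) [-0.1  7.6]
```

View pics/l.png

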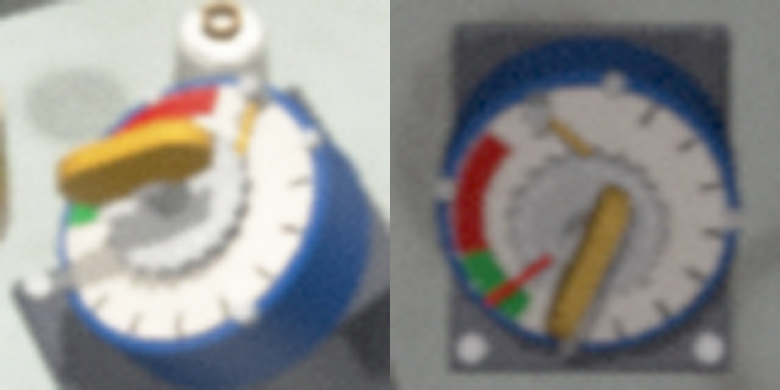

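With the key let go, the pointer rests in the middle of the green, at crop (520,280): 3.95 rad on the dial against a green span of 3.7–4.4. I'll check that the cones and bottle did not move, then hand in.

```bash
python3 -c "
from h import *
a=np.load('top0.npz')['im'];im=snap('m');report('top',im)
g=lambda i:cv2.cvtColor(i,cv2.COLOR_RGB2GRAY).astype(np.float32)
for nm,(u,v) in dict(coneL=(205,187),bottle=(208,243)).items():
    s=np.s_[v-16:v+16,u-16:u+16]; print(nm,'top shift px',cv2.phaseCorrelate(g(a)[s],g(im)[s]))
a=np.load('scene0.npz')['im'];b=np.load('scene_l.npz')['im']
for nm,(u,v) in dict(coneR=(275,255),coneL=(240,157),bottle=(185,180)).items():
    s=np.s_[v-16:v+16,u-14:u+14]; print(nm,'scene',cv2.phaseCorrelate(g(a)[s].copy(),g(b)[s].copy()), abs(g(a)[s]-g(b)[s]).mean())
tool(); print(ctrl.job_done())"
```

```text
top red [(3.9, 13), (4.0, 2), (4.4, 3), (4.5, 10), (4.6, 10), (4.7, 11), (4.8, 9), (4.9, 10), (5.0, 11), (5.1, 11), (5.2, 11), (5.3, 12), (5.4, 10)]
top green [(3.7, 5), (3.8, 7), (4.0, 5), (4.1, 10), (4.2, 10), (4.3, 8)]
brass ((-6.018653869628906, 4.869293212890625), (59.174766540527344, 43.497108459472656), 25.540754318237305) cw angle 0.448 centre mm(right,up) [0.  7.8]
coneL top shift px ((-0.13570356456254373, -0.013931043138708077), 1.0145237557590008)
bottle top shift px ((0.43351394126793785, -0.018872998859979617), 1.1808672063052654)
coneR scene ((0.1718316661546595, 0.03953287467509803), 0.9226462538043658) 15.752233
coneL scene ((-0.03882827788312859, -0.037413151804368994), 1.049122379720211) 17.595982
bottle scene ((0.08821450873212022, 0.46181616141574366), 1.0014160414536795) 16.871653
t 17.02 p [ 0.6235 -0.0244  0.2104] yaw 36.3 tilt [-0.     0.001 -1.   ] q [-0.04  0.35  0.05  1.26  0.    0.9 ] F [-0.2  1.1  0.2] M [ 0.11 -0.03  0.05] w 40.4
the job is handed in; nothing more can be done
None
```

The take-up is wound. With the key let go, the ratchet holds the red pointer in the middle of the green sector. I turned the wing key clockwise in three part turns, straddling it loosely with the gripper, and handed the job in at 17.0 s.

**Last checks:**
- **Pointer:** in the top view it sits at about 3.95 rad on the dial against a green span of 3.7 to 4.4, so the key is at roughly 3.45. It read the same in two pictures.
- **Red sector:** no view showed the pointer there. I estimate the highest the key reached at about 3.6, but the pointer was not in view at the very peak of the last stroke.
- **Cones and bottle:** image shifts were at most about 0.5 px (roughly 1 mm), largest for the bottle, which I read as not moved. Mean brightness in those scene-view patches did change, by 16 to 18 grey levels, which I put down to lighting or arm shadow and did not follow up.
- **Force:** the wrist readings between moves peaked at about 16 N. The arm ended clear of everything.

**What disagreed:**
- **Finger height:** the finger tips stood about 35 mm higher than the reported tool position suggested, so the first turning attempt passed above the wing without touching it. I corrected the height from the pictures.
- **Winder position:** the face centre lay about 6 mm nearer the robot than the base plate's centre implied, so I used the measured face.
- **Second stroke:** it ended one tooth short, at the green's starting edge, so I added the third.

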